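Mount a toroidal transformer on its chassis bolt

ROBOT

A 6-joint arm with a two-finger parallel gripper is mounted at the origin on the work surface. World frame = base frame: x ahead of the robot, y to its left, z up, the work surface at z = 0. Lengths are in m, angles in rad, forces in N, time in s.
With the tool pointing down it reaches from about 0.225 to 0.875 m from the base axis. Payload 3.4 kg.
Tool frame: the origin (TCP) lies at the very end of the fingers, on their centre line; the grasp point (between the pads) lies manip.hold_point_z behind it (manip.hold_point_z is the distance from the TCP to the grasp point, in m); x points along the fingers, y is the direction in which the jaws open and shut, and the axes are right-handed (so a half turn about x gives the same grasp; the last joint's range is limited). The gripper opens to 85 mm and grips with 20 to 120 N. Pads are 22 mm wide; open, the fingers measure 114 mm over their backs; the gripper's body (76 mm by 85 mm) begins 54 mm behind the grasp point. The pads swing forward as they close: fully open they stand 13 mm farther back than shut.
Start: joints at [-1.392, 0.276, 1.505, -0, 1.361, -0.121], TCP at [0.17, -0.549, 0.231] pointing down, gripper open.
Joint ranges: [-2.89, 2.89], [-0.75, 2.08], [0.22, 2.7], [-1.18, 4.32], [0.11, 2.71], [-2.7, 2.7]. Speed limits (rad/s): [2.57, 2.57, 3.14, 3.14, 3.14, 3.14].

INTERFACE

Orientations are given as a unit quaternion [w, x, y, z].
In Python, from rig import manip gives the robot as it stands.
- The arm moves only by the tool step_arm, never from a script. Its argument "targets" is a list of rows, each a list of 2 entries, a list of its own where there are three numbers: the shift along the tool's x, y, z in mm, then the turn about the tool's x in degrees. A call has 1 to 20 rows; each row is the pose to reach, as a shift and turn from the pose commanded when the call began, along the tool's axes at that moment; what a row does not reach only later rows make up. A row lasts 1/10 s, in which the tool goes at most 50 mm and 8.59 degrees, less where a joint would pass 70% of its speed; a pose out of reach is approached as far as the arm can. A call with a gripper value outside its range is refused whole. "grip" is the closure, from 0 (fully open) to 1 (shut), set as the call begins (left out, the last holds). The fingers move at their own pace and stop on an object; "grip_force" is the grip in N (left out, the last holds). Time passes only in rows, so rows that repeat a pose let the fingers close. It gives the time, the measured TCP pose, the force and the opening at its end, in the units of the state.
- manip.get_state(): the state, without advancing time (a new reading comes with each control period).
- manip.get_image(name): name is "side" or "top" or "wrist"; returns a dict with "image" (384x512x3 uint8, red, green, blue), "fx", "fy", "cx", "cy" (pixels), "pose" (4x4, takes a point from camera to world coordinates). Camera axes: x right, y down, z forward; pixel columns grow to the right and rows downward; lengths in m; the calibration is good to about 2 mm. A picture is of the moment at which its call begins. There is no depth.
- manip.sign_off(): hands the job in, once; it reports no verdict.
Trained networks look in a picture, given as the dict that the camera call returned (one of the last four; its "shot" number tells which), for a name from the list of things; names that differ only in an ending like _2 or _b are one class to them, and where a whole thing is asked for, a point or a joint stands for the part that bears it (a point fixed in the world has none). Each returns a list of dicts, best first, with "confidence" (0 to 1); they miss things now and then, are a little off and sometimes report something else, mostly with a low value. They report only what shows in the picture. A call takes as long as a camera call. They do not tell look-alikes from the thing itself.
- manip.search_frame(picture, thing): "xyz" ([x, y, z] in m, in world coordinates, good to about 4 mm: the middle of the surface that is visible of it).
- manip.regions_of(picture, thing): "region" (384x512 bool, what is visible of it).
The state is a dict: "clock": time; "qpos": joint angles; "qd": joint speeds; "effort": joint torques, N m; "position": TCP position; "ee_rot": TCP orientation; "contact_force": force on the tool from outside, world axes, zero at the start; "moment": the same for the moment, N m; "width": finger opening in m.
Only numpy, scipy, OpenCV 4.12 (cv2) and the standard library are available. Lean on these libraries where they do the work, as an engineer would, in place of code of your own. Each camera call takes 0.05 s, during which the arm holds its last target.

TASK

Mount the toroidal transformer in the open power-supply chassis by threading its parts over the upright bolt: first the large rubber pad flat on the chassis floor, then the transformer, then the small rubber pad, and last the steel cap plate with its collar up, each lying flat on the one before and let go. Lower the transformer into place rather than dropping it, and leave the little choke coil, the multimeter, the screw box and the screwdriver where they are.

Things in the scene. Friction and masses are not known exactly. Their poses are not given: they have to be found in the camera images.
- bolt_foot (a point): Foot of the upright brass bolt (in a flush white washer, 24 mm across), on its axis at the level of the chassis floor, 3 mm above the table. Bolt 8 mm thick, 57 mm tall. Axes: the chassis's, z up. The chassis is a fixed open grey metal tray, 170 (x) by 240 mm (y), walls 16 mm high; its middle lies 35 mm to -y of the bolt. Floor bare within 80 mm of the bolt; the circuit board at the -y end rises to 30 mm above the table.
- large_pad_center (a point): Centre of the large rubber pad, half-way up: flat black rubber ring, outer diameter 64 mm, hole 20 mm, 10 mm thick, 40 g, loose, lying flat on the table. z is its axis, up. It goes on first.
- transformer_center (a point): Centre of the toroidal transformer, half-way up: copper-wound ring, outer diameter 58 mm, hole 22 mm, 22 mm high, 220 to 350 g, loose, lying flat on the table. z is its axis, up. It goes on second, on the large pad.
- small_pad_center (a point): Centre of the small rubber pad, half-way up: flat black rubber ring, outer diameter 46 mm, hole 20 mm, 10 mm thick, 20 g, loose, lying flat on the table. z is its axis, up. It goes on third, on the transformer.
- cap_plate_center (a point): Centre of the steel cap plate, half-way up its whole height of 9 mm: round bare steel disc, outer diameter 54 mm, 5 mm thick at the rim, with a raised collar 28 mm in diameter and 4 mm high on top, through hole 16 mm, about 90 g, loose, lying flat on the table with its collar up. z is its axis, up on the collar's side. It goes on last.
- choke: Small copper-wound choke coil, a ring of 32 mm outer diameter, 12 mm high, loose; like a little transformer but not part of the job: leave it alone. Origin: centre of its underside. It and the four parts to be mounted lie beside the chassis in five places that are swapped at every start, at least 25 mm clear of one another.
- meter: Handheld multimeter, orange case with dark face, 165 x 80 mm, 44 mm high with its dial, lying loose beyond the work on the robot's right. Origin: centre of its underside, x along its length. Leave it alone.
- screw_box: Clear open plastic box with small screws, 80 x 110 mm (x by y), 28 mm high, loose, beyond the work on the robot's left. Origin: centre of its underside. Leave it alone.
- screwdriver: Screwdriver lying loose on the table beyond the chassis, its length along its own x, at most 35 mm high. Leave it alone.
Mind the look-alikes: they are no part of the job. Leave any pink or turquoise look-alike of the part that bears small_pad_center alone. What is shaped like the part that bears cap_plate_center but brown is not meant.

How it is judged:
On the way, in this order (a step that is already met when the one before it is completed fails the run):
1. the large rubber pad lies flat over the bolt, on the chassis floor, and is let go (horizontal distance between large_pad_center and bolt_foot below 0.008 m and z of large_pad_center in the frame of bolt_foot between 0.002 and 0.008 m and angle between large_pad_center's own z axis and vertical below 0.1 rad and linear speed of large_pad below 0.02 m/s and contact force between large_pad and the fingers below 0.1 N), for 0.2 s.
2. the transformer lies flat over the bolt, on the large pad, and is let go (horizontal distance between transformer_center and bolt_foot below 0.008 m and z of transformer_center in the frame of bolt_foot between 0.018 and 0.024 m and angle between transformer_center's own z axis and vertical below 0.1 rad and linear speed of transformer below 0.02 m/s and contact force between transformer and the fingers below 0.1 N), for 0.2 s.
3. the small rubber pad lies flat over the bolt, on the transformer, and is let go (horizontal distance between small_pad_center and bolt_foot below 0.008 m and z of small_pad_center in the frame of bolt_foot between 0.034 and 0.04 m and angle between small_pad_center's own z axis and vertical below 0.1 rad and linear speed of small_pad below 0.02 m/s and contact force between small_pad and the fingers below 0.1 N), for 0.2 s.
4. the steel cap plate lies flat over the bolt, on the small pad, and is let go (horizontal distance between cap_plate_center and bolt_foot below 0.008 m and z of cap_plate_center in the frame of bolt_foot between 0.0435 and 0.0495 m and angle between cap_plate_center's own z axis and vertical below 0.1 rad and linear speed of cap_plate below 0.02 m/s and contact force between cap_plate and the fingers below 0.1 N), for 0.2 s.
At the end, for the whole second after the job is handed in: Large pad, transformer, small pad and cap plate (collar up) lie in that order over the bolt: each centre within 8 mm of its axis and 3 mm of its height (5, 21, 37, 46.5 mm above the chassis floor), tilted less than 0.1 rad, at rest and released (all of step 1 and all of step 2 and all of step 3 and all of step 4); the robot touches nothing.
It fails at once if the choke coil is shifted by more than 30 mm (distance of choke from where it was at the start of the episode above 0.03 m).
It fails at once if the multimeter is shifted by more than 30 mm (distance of meter from where it was at the start of the episode above 0.03 m).
It fails at once if the screw box is shifted by more than 30 mm (distance of screw_box from where it was at the start of the episode above 0.03 m).
It fails at once if the screwdriver is shifted by more than 30 mm (distance of screwdriver from where it was at the start of the episode above 0.03 m).
It fails at once if the transformer is dropped (moving faster than 0.65 m/s, a fall of over 20 mm, while the fingers do not touch it) (linear speed of transformer above 0.65 m/s and contact force between transformer and the fingers below 0.05 N).
It also fails if it takes over 104 s, if anything falls off the work surface, if the arm or the gripper's body presses on something with over 40 N, if the wrist force passes 120 N, or if a joint passes its speed limit or range.

## Working session

There is one attempt and no reset: what is moved stays moved. The work goes in short steps, Python scripts to look and compute and a tool call to move; the robot and the scene stay as the last step left them, time stands still between calls to the robot, and variables do not carry over. Pictures are saved under pics/ and viewed, and the job is handed in when it is done.

Besides the shell and the picture viewer there is one more tool, called after "Request:" as name(argument=value, ...), one argument or row to a line, values as JSON. step_arm: Moves the arm, as the interface text tells. Its arguments: {"type":"object","properties":{"targets":{"type":"array"},"grip":{"type":"number"},"grip_force":{"type":"number"}},"required":["targets"]}

```bash
ls; mkdir -p pics; python3 - <<'E'
from rig import manip
import cv2,numpy as np
print(manip.get_state(), manip.hold_point_z)
for n in ["top","side","wrist"]:
    p=manip.get_image(n); cv2.imwrite(f"pics/a_{n}.png",p["image"][:,:,::-1])
    print(n,p["fx"],p["fy"],p["cx"],p["cy"],np.round(p["pose"],4).tolist())
    for t in ["bolt_foot","large_pad_center","transformer_center","small_pad_center","cap_plate_center","choke"]:
        if n!="wrist":print(t,[(np.round(d["xyz"],3).tolist(),round(d["confidence"],2)) for d in manip.search_frame(p,t)])
E
```

```text
pics
{'clock': 0.0, 'qpos': array([-1.39201217e+00,  2.76626905e-01,  1.50616997e+00, -5.28357597e-05,
        1.36066851e+00, -1.21018554e-01]), 'qd': array([-4.17341346e-04,  9.00240647e-04,  1.01236694e-03, -1.40973621e-03,
        1.36541334e-03,  5.28384423e-05]), 'effort': array([ 7.29921885e-04, -4.16776013e+01, -2.45806378e+01, -4.65205142e-05,
        1.07748405e-02,  9.84506045e-06]), 'position': array([ 0.16968637, -0.54883164,  0.23040683]), 'ee_rot': array([-0.10494226, -0.69913888, -0.10626488,  0.69921364]), 'contact_force': array([-0.77146418,  0.00647489, -0.06673591]), 'moment': array([-0.00209262, -0.01615098, -0.00938789]), 'width': 0.08558154610351712} 0.0187
top 362.89002452521646 362.89002452521646 259.00135596534597 190.1916699234445 [[0.0533, -0.9765, 0.2088, 0.3714], [-0.9986, -0.0519, 0.0124, 0.006], [-0.0013, -0.2091, -0.9779, 0.9144], [0.0, 0.0, 0.0, 1.0]]
bolt_foot [([0.515, -0.043, 0.004], 0.81)]
large_pad_center [([0.393, -0.303, 0.008], 0.75), ([0.722, -0.247, 0.037], 0.6)]
transformer_center [([0.358, 0.304, 0.025], 0.78)]
small_pad_center [([0.532, 
[... 206 characters left out ...]
0.467, 0.326, 0.005], 0.27)]
side 438.66989313020736 438.66989313020736 254.07090714641157 187.34766027232388 [[0.894, -0.2362, 0.3808, 0.0247], [-0.448, -0.4867, 0.7499, -1.0296], [0.0082, -0.841, -0.5409, 0.8005], [0.0, 0.0, 0.0, 1.0]]
bolt_foot [([0.516, -0.057, 0.002], 0.82)]
large_pad_center []
transformer_center [([0.595, 0.303, 0.01], 0.74)]
small_pad_center [([0.566, -0.403, 0.008], 0.63), ([0.533, -0.302, 0.008], 0.44)]
cap_plate_center []
choke [([0.596, 0.303, 0.01], 0.57)]
wrist 295.14296436092286 295.14296436092286 254.4136768059021 193.6796646894407 [[0.296, -0.9063, -0.3017, 0.2477], [-0.9552, -0.281, -0.0929, -0.5257], [-0.0006, 0.3157, -0.9489, 0.3746], [0.0, 0.0, 0.0, 1.0]]
```

```bash
python3 -c "
import cv2
for n in ['top','side']:
    cv2.imwrite(f'pics/b_{n}.png',cv2.resize(cv2.imread(f'pics/a_{n}.png'),(800,600),interpolation=cv2.INTER_CUBIC))"
```

```text
(no output)
```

View pics/b_top.png

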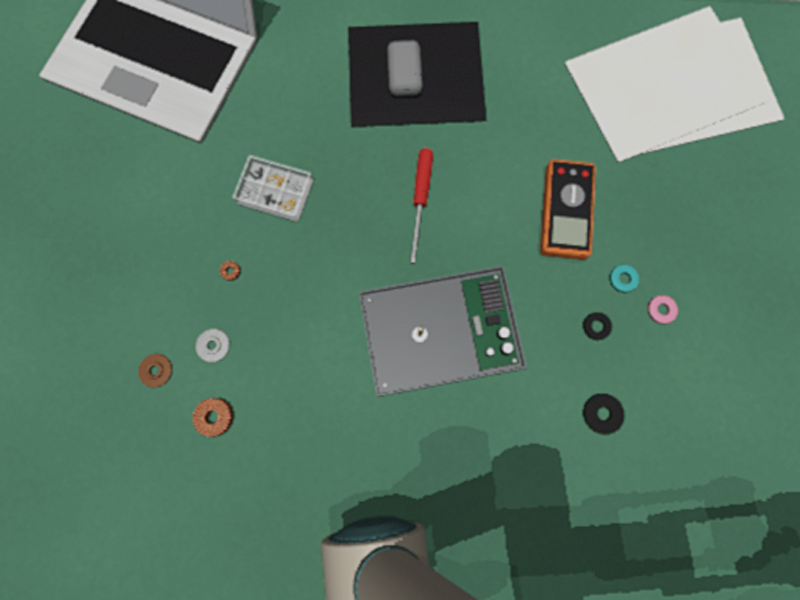

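View pics/b_side.png

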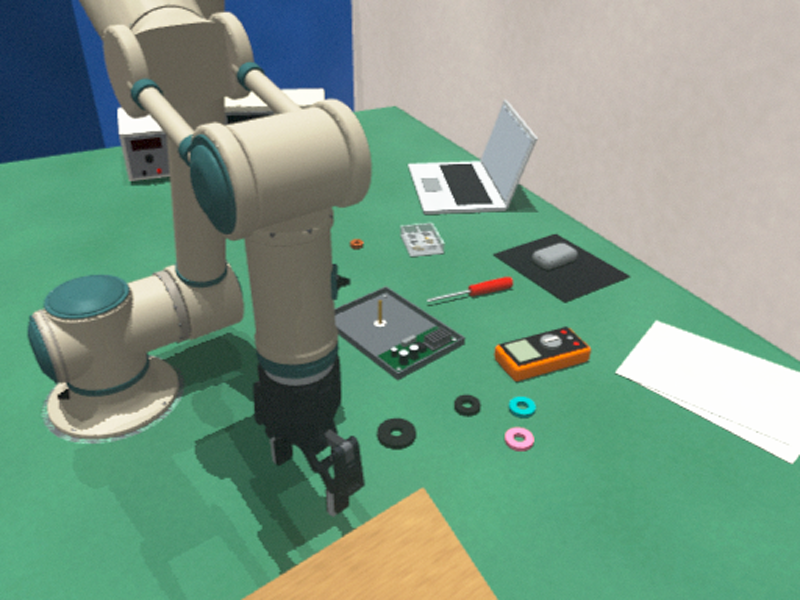

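Black large pad (view px 603,413) and black small pad (597,326) match the description; the turquoise (625,278) and pink (663,309) rings are look-alikes. The steel cap is (212,345), and the brown one (155,370) is a decoy. The transformer is (212,417) and the choke is (230,270).

```bash
cat > h.py <<'E'
from rig import manip
import cv2,numpy as np
from scipy.spatial.transform import Rotation as Ro
from scipy.optimize import least_squares
DIM={"large":(.032,.010),"transf":(.029,.022),"small":(.023,.010),"cap":(.027,.005),"choke":(.016,.012)}
NAME={"large":"large_pad_center","transf":"transformer_center","small":"small_pad_center","cap":"cap_plate_center"}
def proj(p,P):
    T=np.linalg.inv(p["pose"]);c=P@T[:3,:3].T+T[:3,3]
    return np.c_[p["fx"]*c[:,0]/c[:,2]+p["cx"],p["fy"]*c[:,1]/c[:,2]+p["cy"]]
def ray(p,u,v,z):
    d=p["pose"][:3,:3]@np.array([(u-p["cx"])/p["fx"],(v-p["cy"])/p["fy"],1]);o=p["pose"][:3,3]
    return o+d*(z-o[2])/d[2]
def hull(m):
    c,_=cv2.findContours(m.astype(np.uint8),cv2.RETR_EXTERNAL,cv2.CHAIN_APPROX_NONE)
    c=max(c,key=cv2.contourArea);return cv2.convexHull(c)[:,0].astype(float)
def cen(h):
    m=cv2.moments(h.astype(np.float32).reshape(-1,1,2));return np.array([m["m10"],m["m01"]])/m["m00"],m["m00"]
def fitcyl(p,h,r,H,z0=0.):
    t=np.linspace(0,2*np.pi,60);c0,A=cen(h)
    def sil(xy):
        P=np.vstack([np.c_[xy[0]+r*np.cos(t),xy[1]+r*np.sin(t),0*t+z] for z in (z0,z0+H)])
        return cen(cv2.convexHull(proj(p,P).astype(np.float32))[:,0])
    s=least_squares(lambda q:sil(q)[0]-c0,ray(p,*c0,z0+H/2)[:2],diff_step=1e-3)
    return s.x,A/sil(s.x)[1]
def R():return Ro.from_quat(manip.get_state()["ee_rot"],scalar_first=True).as_matrix()
def to(xyz,yaw=None):
    s=manip.get_state();r=R();d=r.T@(np.array(xyz)-s["position"])*1000
    yy=np.degrees(np.arctan2(r[1,1],r[0,1]))
    print("shift",np.round(d,1),"jaw yaw",round(yy,1),"tilt x",np.round(r[:,0],4), "turn", None if yaw is None else round(-((yaw-yy+90)%180-90),1))
E
python3 - <<'E'
from h import *
p=manip.get_image("top");im=p["image"]
for k,n in NAME.items():
    for d in manip.regions_of(p,n)[:4]:
        h=hull(d["region"]); m=im[d["region"]].mean(0)
        print(k,round(d["confidence"],2),np.round(cen(h)[0],1),m.astype(int),*[np.round(x,4) for x in fitcyl(p,h,*DIM[k])])
print("bolt ray guess",ray(p,420*.64,335*.64,.003))
cv2.imwrite("pics/bolt0.png",cv2.resize(im[180:250,220:330],None,fx=7,fy=7,interpolation=cv2.INTER_CUBIC)[:,:,::-1])
to([.393,-.303,.2],0);print(R())
E
```

```text
large 0.94 [386.5 264.7] [38 40 39] [ 0.3956 -0.3045] 0.8841
transf 0.95 [136.2 267.6] [137  97  70] [0.3561 0.3054] 1.0092
small 0.76 [423.7 198. ] [195 137 159] [ 0.5676 -0.4026] 0.7599
small 0.64 [399.6 178. ] [ 66 151 147] [ 0.6168 -0.3428] 0.8442
small 0.49 [382.5 208.6] [39 45 42] [ 0.5345 -0.2972] 0.8713
cap 0.57 [136.1 221. ] [163 165 163] [0.4703 0.3233] 0.8827
cap 0.52 [ 99.4 236.9] [115  88  62] [0.4256 0.4101] 0.9546
bolt ray guess [ 0.50463656 -0.01051122  0.003     ]
shift [  31.3 -169.5 -286. ] jaw yaw -72.8 tilt x [ 0.e+00 -1.e-04 -1.e+00] turn -72.8
[[ 2.45041462e-05  2.95316878e-01 -9.55399362e-01]
 [-1.48758975e-04 -9.55399351e-01 -2.95316878e-01]
 [-9.99999989e-01  1.49360718e-04  2.05197907e-05]]
```

View pics/bolt0.png

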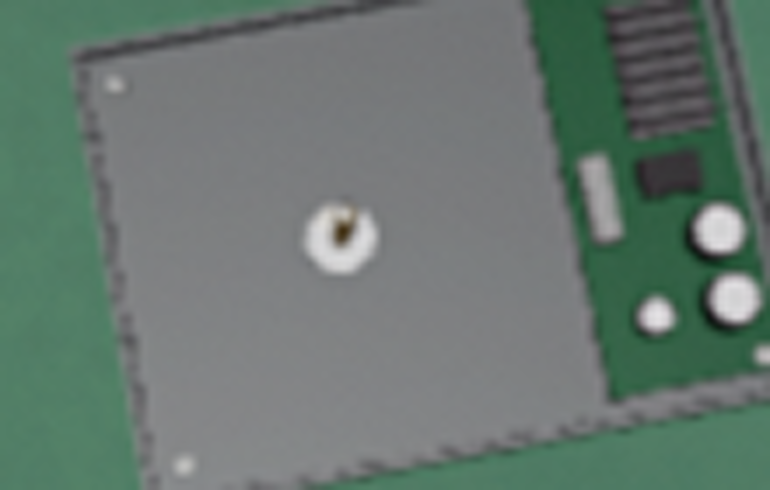

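View pics/a_wrist.png

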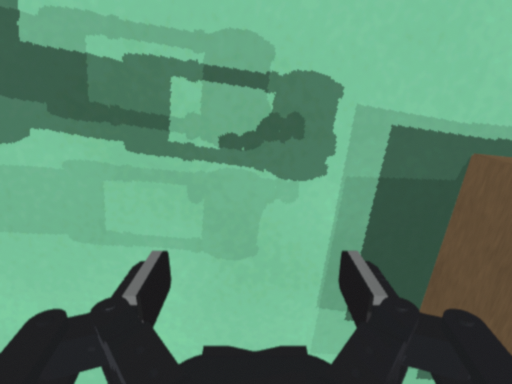

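```bash
python3 - <<'E'
from h import *
to([.3956,-.3045,.12])
E
```

```text
shift [ 111.3 -167.3 -288. ] jaw yaw -72.8 tilt x [ 0.e+00 -1.e-04 -1.e+00] turn None
```

Request:
step_arm(
  targets=[
    [[110,-167,-288],0],
    [[110,-167,-288],0],
    [[110,-167,-288],0],
    [[110,-167,-288],0],
    [[110,-167,-288],0],
    [[110,-167,-288],0],
    [[110,-167,-288],0],
    [[110,-167,-288],0],
    [[110,-167,-288],0],
    [[110,-167,-288],0],
    [[110,-167,-288],0],
  ],
  grip=0,
)

```text
clock: 2.1
position: [0.3952, -0.3063, 0.1219]
ee_rot: [0.105, 0.699, 0.104, -0.699]
contact_force: [-0.9, 0.4, -0.7]
width: 0.0852
```

```bash
cat > look.py <<'E'
import sys
from h import *
k,fn=sys.argv[1:3]; z0=float(sys.argv[3]) if len(sys.argv)>3 else 0.
p=manip.get_image("wrist");im=p["image"]
for d in manip.regions_of(p,NAME[k])[:4]:
    h=hull(d["region"]);q,a=fitcyl(p,h,*DIM[k],z0)
    print(k,round(d["confidence"],2),np.round(cen(h)[0],1),im[d["region"]].mean(0).astype(int),np.round(q,4),round(a,3))
cv2.imwrite(fn,im[:,:,::-1]);s=manip.get_state();print(s["clock"],s["position"],s["width"])
E
python3 look.py large pics/c1.png
```

```text
large 0.75 [251.8 185.6] [41 43 42] [ 0.3968 -0.3038] 0.973
2.2 [ 0.39510265 -0.30614279  0.12178372] 0.0857309642495078
```

View pics/c1.png

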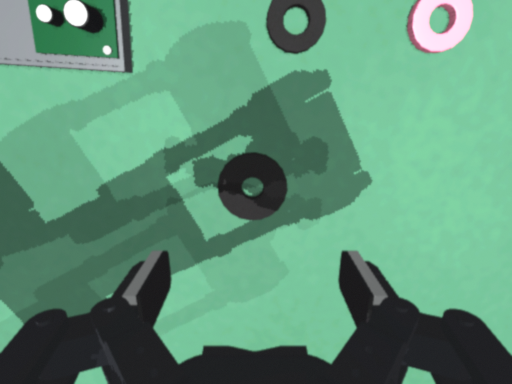

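Large black pad at px (252,186), measured (0.3968, −0.3038), which agrees with the top view. Going down to it.

```bash
python3 - <<'E'
from h import *
to([.3968,-.3038,.0])
E
```

```text
shift [121.8  -1.9  -2.3] jaw yaw -72.9 tilt x [ 6.e-04 -1.e-03 -1.e+00] turn None
```

Request:
step_arm(
  targets=[
    [[45,-1.5,-2],0],
    [[85,-1.5,-2],0],
    [[110,-1.5,-2],0],
    [[121,-1.5,-2],0],
    [[121,-1.5,-2],0],
    [[121,-1.5,-2],0],
  ],
)

```text
clock: 2.8
position: [0.3976, -0.3039, 0.0012]
ee_rot: [0.106, 0.7, 0.105, -0.699]
contact_force: [0.6, 0.5, 1.5]
width: 0.0853
```

```bash
python3 look.py large pics/c2.png;python3 - <<'E'
from h import *
to([.3968,-.3038,.0]);p=manip.get_image("side");cv2.imwrite("pics/c2s.png",cv2.resize(p["image"][200:384,150:350],None,fx=3.2,fy=3.2,interpolation=cv2.INTER_CUBIC)[:,:,::-1])
E
```

```text
large 0.59 [253.6 256.5] [44 45 45] [ 0.3963 -0.3042] 0.965
2.9 [ 0.39804187 -0.30395689  0.00173721] 0.0849591682598603
shift [ 1.7 -0.5  1.1] jaw yaw -72.8 tilt x [ 0.0023 -0.0024 -1.    ] turn None
```

View pics/c2.png

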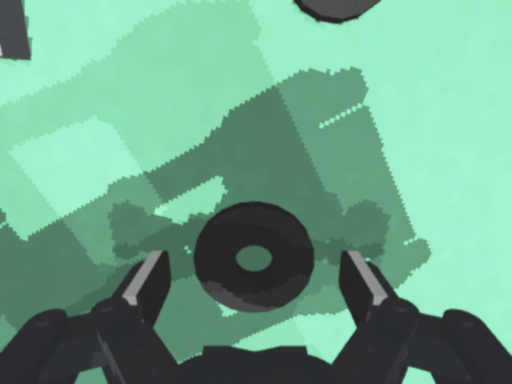

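View pics/c2s.png

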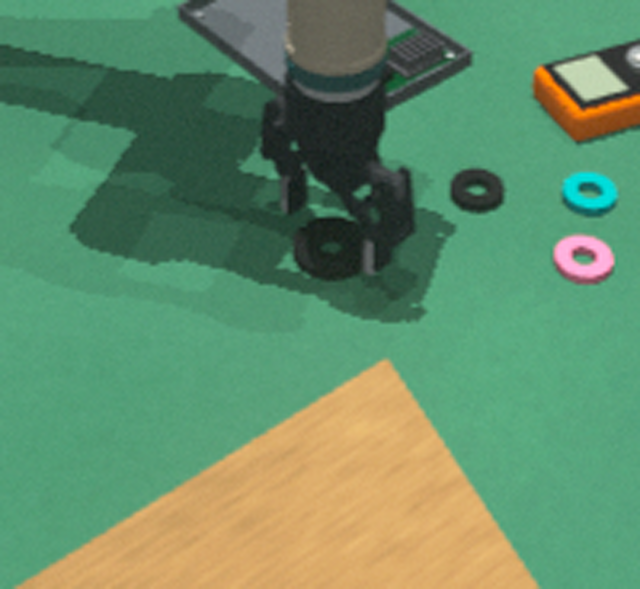

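Request:
step_arm(
  targets=[
    [[4,-0.5,0.5],0],
    [[4,-0.5,0.5],0],
    [[4,-0.5,0.5],0],
    [[4,-0.5,0.5],0],
    [[4,-0.5,0.5],0],
    [[4,-0.5,0.5],0],
    [[4,-0.5,0.5],0],
    [[4,-0.5,0.5],0],
  ],
  grip=1,
  grip_force=30,
)

```text
clock: 3.75
position: [0.3967, -0.3026, -0.0027]
ee_rot: [0.106, 0.699, 0.105, -0.699]
contact_force: [-1.4, 1.0, 7.6]
width: 0.0625
```

```bash
python3 look.py large pics/c3.png;python3 - <<'E'
from h import *
to([.504,-.10,.18])
E
```

```text
large 0.76 [254.4 259.6] [45 46 45] [ 0.3958 -0.3032] 0.965
3.85 [ 0.39664481 -0.30258994 -0.00266988] 0.0625425671658194
shift [-182.8 -161.6 -162.5] jaw yaw -72.8 tilt x [ 6.e-04 -9.e-04 -1.e+00] turn None
```

View pics/c3.png

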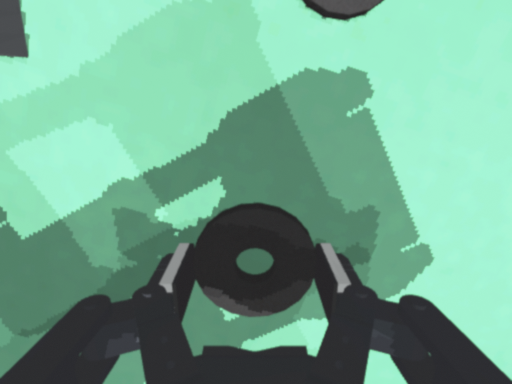

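```bash
python3 - <<'E'
from h import *
to([.43,-.033,.115])
E
```

```text
shift [-117.9 -247.5 -111.7] jaw yaw -72.8 tilt x [ 6.e-04 -9.e-04 -1.e+00] turn None
```

Request:
step_arm(
  targets=[
    [[-40,0,0],0],
    [[-80,-10,-5],0],
    [[-118,-40,-20],0],
    [[-118,-85,-40],0],
    [[-118,-130,-60],0],
    [[-118,-175,-80],0],
    [[-118,-215,-100],0],
    [[-118,-247,-112],0],
    [[-118,-247,-112],0],
    [[-118,-247,-112],0],
    [[-118,-247,-112],0],
  ],
)

```text
clock: 4.95
position: [0.4306, -0.0342, 0.1144]
ee_rot: [0.106, 0.699, 0.105, -0.699]
contact_force: [0.1, -0.2, -0.8]
width: 0.0626
```

```bash
cat > bolt.py <<'E'
import sys
from h import *
p=manip.get_image("wrist");im=p["image"];cv2.imwrite(sys.argv[1],im[:,:,::-1])
u,v=proj(p,np.array([[.504,-.010,.003]]))[0];print("expect washer px",u,v)
hsv=cv2.cvtColor(im,cv2.COLOR_RGB2HSV)
m=((hsv[...,2]>200)&(hsv[...,1]<45)).astype(np.uint8)
y,x=np.mgrid[:384,:512];m[(abs(x-u)>70)|(abs(y-v)>60)]=0
h=hull(m);print("hull ctr",cen(h),"washer xy",*fitcyl(p,h,.012,.0005,.003))
el=cv2.fitEllipse(h.astype(np.float32).reshape(-1,1,2));print("ell",el,ray(p,*el[0],.003)[:2])
s=manip.get_state();print(s["clock"],s["position"],s["width"],s["contact_force"])
to([.504,-.010,.1])
E
python3 bolt.py pics/c4.png
```

```text
expect washer px 252.2004747175565 100.814590689481
hull ctr (array([245.17444614,  92.37891087]), 13797.0) washer xy [ 0.50840295 -0.00266765] 19.17719657910864
ell ((232.0701446533203, 90.61536407470703), (131.43373107910156, 209.94107055664062), 70.86800384521484) [0.50672983 0.00798971]
5.0 [ 0.43066288 -0.0344564   0.11432857] 0.06284309093846055 [ 1.32740587 -1.37365124 -1.30741681]
shift [ 14.3  -1.8 -77.3] jaw yaw -72.9 tilt x [ 2.e-04 -6.e-04 -1.e+00] turn None
```

View pics/c4.png

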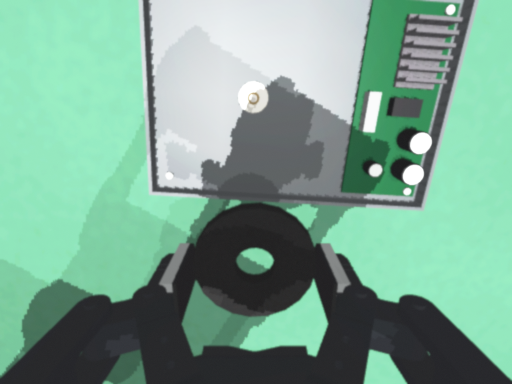

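```bash
sed -i 's/hsv\[...,2\]>200/hsv[...,2]>238/; s/abs(x-u)>70)|(abs(y-v)>60/abs(x-u)>26)|(abs(y-v)>26/' bolt.py; python3 bolt.py pics/c5.png; python3 -c "
import cv2;cv2.imwrite('pics/c5z.png',cv2.resize(cv2.imread('pics/c5.png')[60:140,200:310],None,fx=7,fy=7,interpolation=cv2.INTER_CUBIC))"
```

```text
expect washer px 251.84294890508187 100.72167497774711
hull ctr (array([248.63182471,  93.0545977 ]), 464.0) washer xy [ 0.50875702 -0.0058158 ] 0.6460525840817983
ell ((250.32412719726562, 94.83615112304688), (25.317949295043945, 31.397302627563477), 33.83893966674805) [ 0.5080256  -0.00747134]
5.05 [ 0.43064355 -0.03456052  0.11428397] 0.06249397162575507 [-0.45772456 -0.2944822  -0.35668769]
shift [ 14.3  -1.9 -77.3] jaw yaw -72.9 tilt x [ 1.e-04 -5.e-04 -1.e+00] turn None
```

View pics/c5z.png

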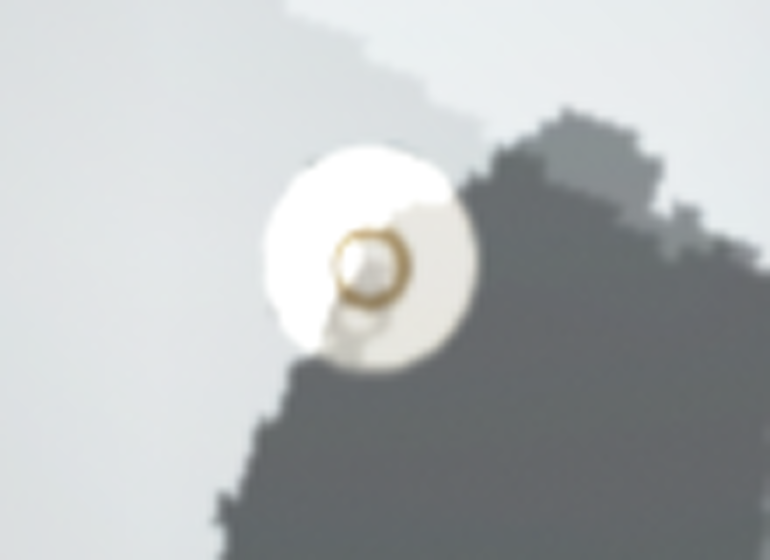

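```bash
python3 - <<'E'
from h import *
p=manip.get_image("wrist")
print(ray(p,252.6,96.6,.003),ray(p,252.6,98.1,.060))
s=manip.get_state();b=s["position"][2]+.0025
for i in range(3):
    d=manip.regions_of(p,"large_pad_center")[0];h=hull(d["region"]);print(fitcyl(p,h,.032,.010,b),s["position"])
    break
E
```

```text
[ 0.50724578 -0.00977124  0.003     ] [ 0.50666763 -0.01030984  0.06      ]
(array([ 0.42988434, -0.03520703]), 0.9545151352957355) [ 0.43061521 -0.03454779  0.11426391]
```

```bash
python3 - <<'E'
from h import *
to([.5077,-.0094,.078])
E
```

```text
shift [ 36.2  -1.3 -81.1] jaw yaw -72.9 tilt x [-1.e-04 -3.e-04 -1.e+00] turn None
```

Request:
step_arm(
  targets=[
    [[0,-1.3,-40],0],
    [[10,-1.3,-75],0],
    [[30,-1.3,-81],0],
    [[36,-1.3,-81],0],
    [[36,-1.3,-81],0],
    [[36,-1.3,-81],0],
  ],
)

```text
clock: 5.75
position: [0.5067, -0.0087, 0.0785]
ee_rot: [-0.105, -0.699, -0.105, 0.7]
contact_force: [-0.0, 0.3, -0.3]
width: 0.0625
```

```bash
cat > chk.py <<'E'
import sys
from h import *
k,fn=sys.argv[1:3]
p=manip.get_image("wrist");s=manip.get_state()
im=p["image"][170:330,150:360];a=cv2.resize(im,None,fx=3,fy=3,interpolation=cv2.INTER_CUBIC)
q=manip.get_image("side");b=q["image"][90:290,130:340];b=cv2.resize(b,None,fx=3,fy=3,interpolation=cv2.INTER_CUBIC)[:480]
cv2.imwrite(fn+"w.png",a[:,:,::-1]);cv2.imwrite(fn+"s.png",b[:,:,::-1])
print(s["clock"],s["position"],s["width"],s["contact_force"])
print("bolt top/foot px",proj(p,np.array([[.507,-.010,.06],[.507,-.010,.003]])))
E
python3 chk.py large pics/d1; python3 look.py large pics/d1.png 0.08
```

```text
5.8 [ 0.50709213 -0.00868953  0.0788752 ] 0.06237109797478043 [-0.39345157 -0.17471393 -0.2588955 ]
bolt top/foot px [[256.00712289 236.89323637]
 [255.70260395 204.04205106]]
large 0.84 [254.2 259.3] [44 43 44] [ 0.5057 -0.0094] 0.963
5.95 [ 0.5075692  -0.00853885  0.0791247 ] 0.06217813079138913
```

View pics/d1w.png

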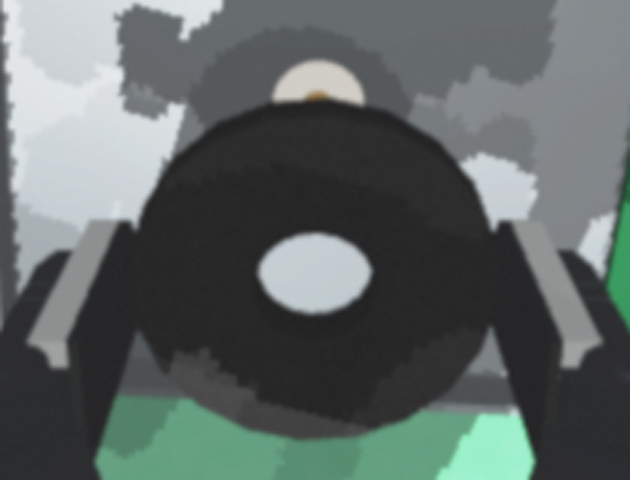

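View pics/d1s.png

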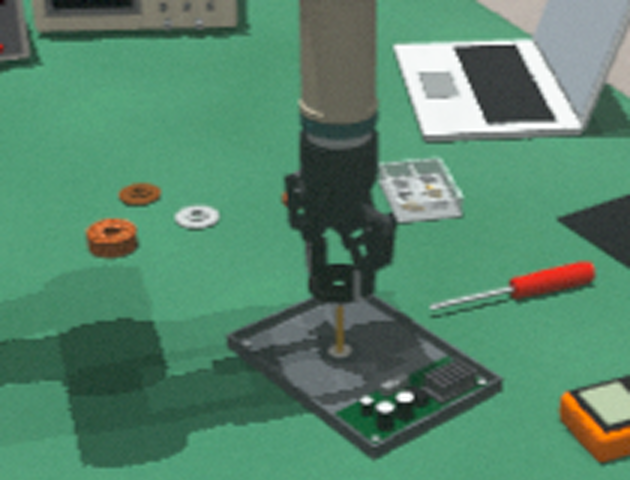

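Request:
step_arm(
  targets=[
    [[5,1,-1],0],
    [[20,1,-1],0],
    [[35,1,-1],0],
    [[50,1,-1],0],
    [[62,1,-1],0],
    [[70,1,-1],0],
    [[75,1,-1],0],
    [[77,1,-1],0],
    [[77,1,-1],0],
  ],
)

```text
clock: 6.85
position: [0.5089, -0.0089, 0.0013]
ee_rot: [0.106, 0.699, 0.106, -0.699]
contact_force: [0.4, 0.4, -0.2]
width: 0.0627
```

```bash
python3 chk.py large pics/d2
```

```text
6.9 [ 0.50916306 -0.00894669  0.00155152] 0.06253995970965112 [-0.55478726 -0.00912522  0.27943635]
bolt top/foot px [[254.57818247 339.30351566]
 [254.58032875 257.25490346]]
```

View pics/d2w.png

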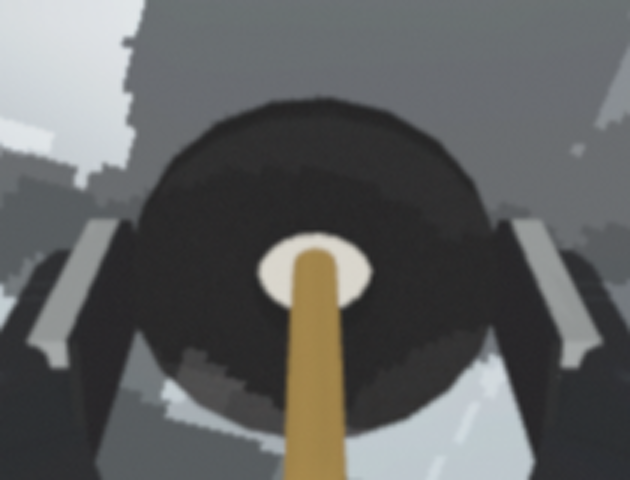

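Bolt runs through the hole, well centred. Release.

Request:
step_arm(
  targets=[
    [[1,0,0],0],
    [[1,0,0],0],
    [[1,0,0],0],
    [[1,0,0],0],
    [[1,0,0],0],
    [[1,0,0],0],
  ],
  grip=0,
)

```text
clock: 7.55
position: [0.5088, -0.0089, 0.0003]
ee_rot: [0.106, 0.699, 0.106, -0.699]
contact_force: [-0.4, 0.5, 0.2]
width: 0.0853
```

Request:
step_arm(
  targets=[
    [[-20,0,0],0],
    [[-55,0,0],0],
    [[-95,0,0],0],
    [[-105,0,0],0],
  ],
)

```text
clock: 7.95
position: [0.5116, -0.0093, 0.1092]
ee_rot: [0.106, 0.702, 0.105, -0.697]
contact_force: [0.6, -0.8, -0.6]
width: 0.0855
```

```bash
python3 look.py large pics/d3.png 0.003; python3 - <<'E'
from h import *
to([.3561,.3054,.14],-20)
E
```

```text
large 0.7 [253.1 196.5] [45 44 45] [ 0.5092 -0.0094] 0.942
8.05 [ 0.51012105 -0.00904608  0.10702558] 0.08560760141260979
shift [ -33.9 -345.8   54.1] jaw yaw -72.8 tilt x [ 4.4e-03 -8.0e-04 -1.0e+00] turn -52.8
```

View pics/d3.png

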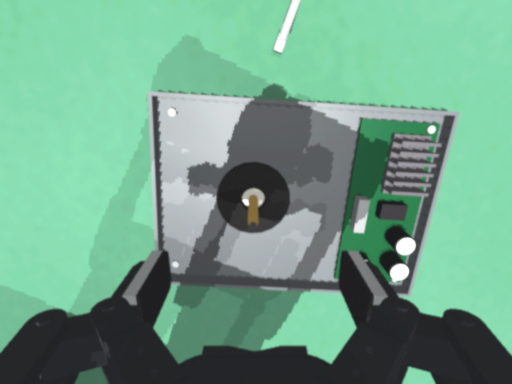

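Request:
step_arm(
  targets=[
    [[-33,-40,5],-7],
    [[-33,-85,13],-14],
    [[-33,-130,20],-21],
    [[-33,-175,27],-28],
    [[-33,-220,34],-35],
    [[-33,-265,41],-42],
    [[-33,-310,48],-49],
    [[-33,-346,54],-52],
    [[-33,-346,54],-52],
    [[-33,-346,54],-52],
    [[-33,-346,54],-52],
  ],
)

```text
clock: 9.15
position: [0.3548, 0.3046, 0.1371]
ee_rot: [-0.401, -0.581, -0.401, 0.583]
contact_force: [0.0, 1.0, 0.4]
width: 0.0854
```

```bash
python3 look.py transf pics/e1.png
```

```text
transf 0.75 [258.  183.4] [129  77  51] [0.3589 0.3052] 0.943
9.25 [0.3553571  0.30457526 0.13768297] 0.08533573860028448
```

View pics/e1.png

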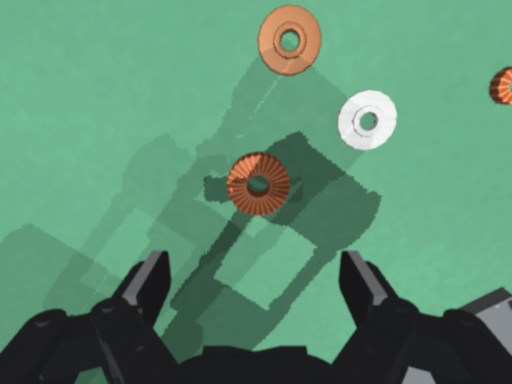

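```bash
python3 - <<'E'
from h import *
to([.3587,.3052,.003])
E
```

```text
shift [134.7   3.   -1.9] jaw yaw -20.9 tilt x [-9.e-04 -1.e-03 -1.e+00] turn None
```

Request:
step_arm(
  targets=[
    [[40,3,-2],0],
    [[80,3,-2],0],
    [[110,3,-2],0],
    [[128,3,-2],0],
    [[135,3,-2],0],
    [[135,3,-2],0],
  ],
)

```text
clock: 9.85
position: [0.3586, 0.3056, 0.0026]
ee_rot: [-0.401, -0.582, -0.401, 0.583]
contact_force: [0.2, 0.8, 0.1]
width: 0.0852
```

```bash
python3 look.py transf pics/e2.png;python3 -c "
from h import *
to([.3587,.3052,.003])"
```

```text
transf 0.65 [253.9 262.2] [108  64  43] [0.3585 0.3052] 0.984
9.95 [0.35953471 0.30657211 0.00396325] 0.08542117301122036
shift [ 1.  -0.3  1.6] jaw yaw -20.9 tilt x [ 1.3e-03  7.0e-04 -1.0e+00] turn None
```

View pics/e2.png

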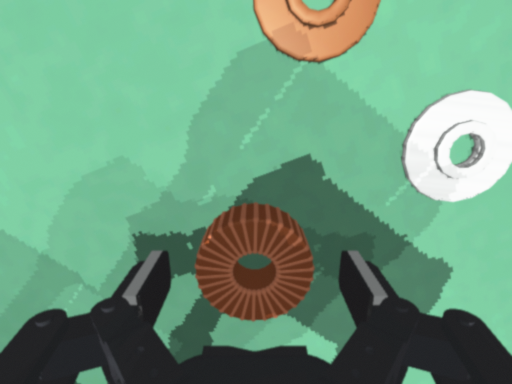

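Request:
step_arm(
  targets=[
    [[1,0,0.5],0],
    [[1,0,0.5],0],
    [[1,0,0.5],0],
    [[1,0,0.5],0],
    [[1,0,0.5],0],
    [[1,0,0.5],0],
    [[1,0,0.5],0],
    [[1,0,0.5],0],
    [[1,0,0.5],0],
  ],
  grip=1,
  grip_force=70,
)

```text
clock: 10.85
position: [0.3588, 0.3064, 0.004]
ee_rot: [0.402, 0.583, 0.401, -0.581]
contact_force: [-1.4, -1.4, 10.1]
width: 0.0559
```

```bash
python3 look.py transf pics/e3.png; python3 - <<'E'
from h import *
to([.3587,.3052,.11])
to([.5083,-.0094,.11],-73)
E
```

```text
transf 0.55 [254.5 262.4] [109  64  43] [0.3586 0.305 ] 0.968
10.95 [0.35880219 0.30640057 0.00397482] 0.056310605382259384
shift [-106.     0.5    1. ] jaw yaw -20.8 tilt x [ 1.8e-03  9.0e-04 -1.0e+00] turn None
shift [-106.   252.1  242. ] jaw yaw -20.8 tilt x [ 1.8e-03  9.0e-04 -1.0e+00] turn 52.2
```

Request:
step_arm(
  targets=[
    [[-15,0,0],0],
    [[-45,0,0],0],
    [[-80,0,0],0],
    [[-106,10,10],0],
    [[-106,33,31],0],
    [[-106,60,57],0],
    [[-106,87,83],0],
    [[-106,114,109],0],
    [[-106,141,135],0],
    [[-106,168,161],0],
    [[-106,195,187],0],
    [[-106,220,211],0],
    [[-106,240,231],0],
    [[-106,250,240],0],
    [[-106,252,242],0],
    [[-106,252,242],0],
    [[-106,252,242],0],
  ],
)

```text
clock: 12.65
position: [0.5068, -0.0084, 0.1081]
ee_rot: [-0.401, -0.582, -0.402, 0.582]
contact_force: [0.2, -0.1, -1.9]
width: 0.0558
```

```bash
python3 look.py transf pics/e4.png .106;python3 chk.py transf pics/e4
```

```text
transf 0.78 [254.4 262.2] [124  74  50] [ 0.507  -0.0086] 0.944
12.75 [ 0.50710832 -0.00844534  0.10827321] 0.056046358806618915
12.8 [ 0.50728926 -0.00857726  0.10833888] 0.055760623487364755 [ 0.36501057  0.72322367 -3.22024458]
bolt top/foot px [[254.70300498 219.14728287]
 [254.62545804 193.60732296]]
```

View pics/e4.png

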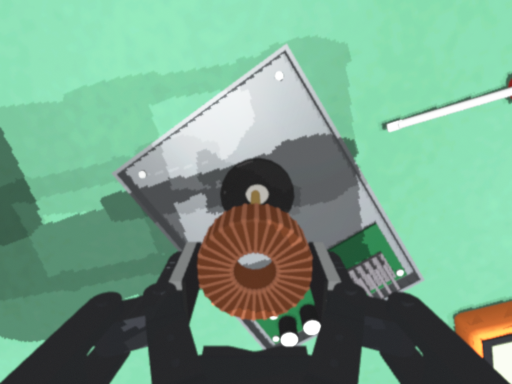

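```bash
python3 -c "
import cv2;cv2.imwrite('pics/e4z.png',cv2.resize(cv2.imread('pics/e4.png')[150:230,200:310],None,fx=7,fy=7,interpolation=cv2.INTER_CUBIC))"
```

```text
(no output)
```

View pics/e4z.png

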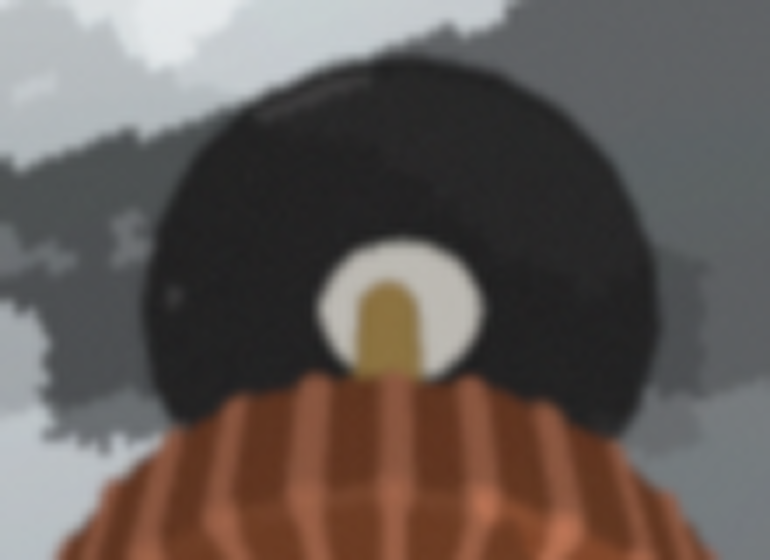

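Request:
step_arm(
  targets=[
    [[8,0.5,1.3],0],
    [[20,0.5,1.3],0],
    [[32,0.5,1.3],0],
    [[44,0.5,1.3],0],
    [[56,0.5,1.3],0],
    [[66,0.5,1.3],0],
    [[75,0.5,1.3],0],
    [[82,0.5,1.3],0],
    [[87,0.5,1.3],0],
    [[89,0.5,1.3],0],
    [[89,0.5,1.3],0],
  ],
)

```text
clock: 13.95
position: [0.5079, -0.0111, 0.0192]
ee_rot: [-0.401, -0.582, -0.401, 0.582]
contact_force: [-0.1, -0.2, -3.4]
width: 0.0562
```

```bash
python3 chk.py transf pics/e5
```

```text
14.0 [ 0.50813501 -0.01113813  0.01943265] 0.05571279765460724 [-0.46693827 -0.06626997 -3.16630346]
bolt top/foot px [[250.90651898 299.56328462]
 [251.87947411 237.07397453]]
```

View pics/e5w.png

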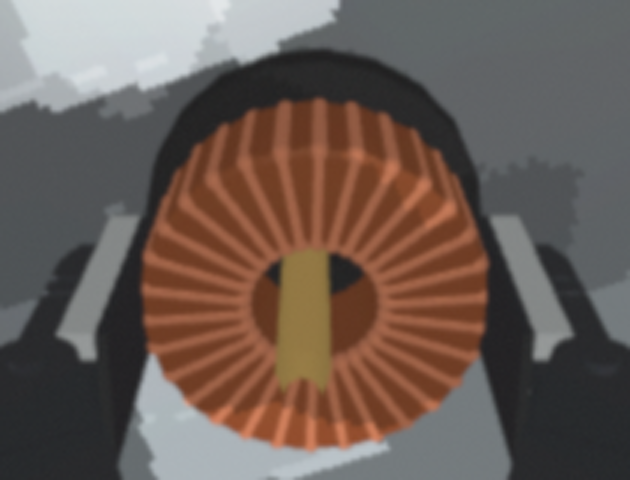

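View pics/e5s.png

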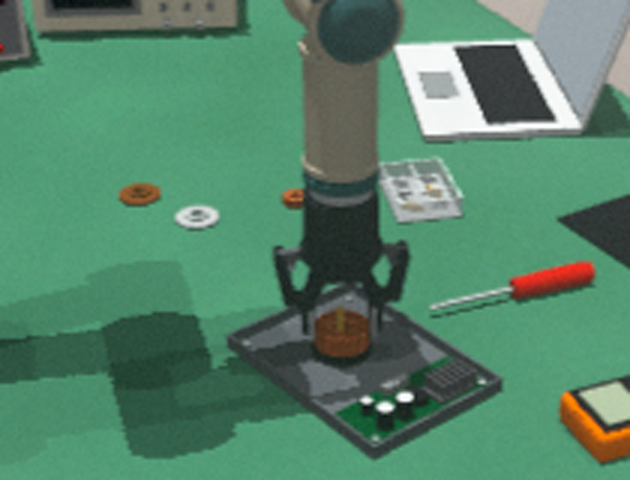

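Request:
step_arm(
  targets=[
    [[0,-1,0],0],
    [[0,-2,0],0],
    [[0.7,-2,0],0],
    [[1.4,-2,0],0],
    [[2,-2,0],0],
    [[2,-2,0],0],
  ],
)

```text
clock: 14.65
position: [0.506, -0.0104, 0.0172]
ee_rot: [-0.401, -0.582, -0.401, 0.582]
contact_force: [1.0, -0.2, -2.8]
width: 0.0558
```

Request:
step_arm(
  targets=[
    [[0.5,0,0],0],
    [[1,0,0],0],
    [[1,0,0],0],
  ],
)

```text
clock: 14.95
position: [0.506, -0.0104, 0.0171]
ee_rot: [0.402, 0.582, 0.401, -0.582]
contact_force: [-2.6, 0.8, 5.1]
width: 0.0557
```

Contact now: the vertical force went from −3 to +5 N. Release.

Request:
step_arm(
  targets=[
    [[0,0,0],0],
    [[0,0,0],0],
    [[0,0,0],0],
    [[0,0,0],0],
    [[0,0,0],0],
    [[0,0,0],0],
  ],
  grip=0,
)

```text
clock: 15.55
position: [0.506, -0.0104, 0.0162]
ee_rot: [-0.401, -0.582, -0.401, 0.582]
contact_force: [-0.2, -0.4, 0.3]
width: 0.0852
```

Request:
step_arm(
  targets=[
    [[-15,0,0],0],
    [[-50,0,0],0],
    [[-90,0,0],0],
    [[-100,0,0],0],
  ],
)

```text
clock: 15.95
position: [0.5088, -0.0107, 0.1202]
ee_rot: [0.403, 0.584, 0.4, -0.58]
contact_force: [0.5, 0.2, 0.3]
width: 0.0854
```

```bash
python3 look.py transf pics/e6.png 0.013; python3 - <<'E'
from h import *
to([.5345,-.297,.115],-73)
E
```

```text
transf 0.94 [250.4 197.7] [126  74  50] [ 0.5061 -0.0114] 0.972
16.05 [ 0.50734112 -0.01055973  0.11799918] 0.08538246171784791
shift [  3.3 127.2 258.1] jaw yaw -20.8 tilt x [ 4.4e-03 -8.0e-04 -1.0e+00] turn 52.2
```

View pics/e6.png

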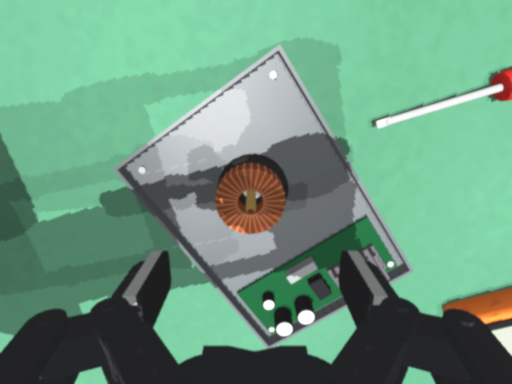

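Request:
step_arm(
  targets=[
    [[0,20,40],0],
    [[0,41,85],0],
    [[3,63,130],0],
    [[3,85,174],0],
    [[3,105,215],0],
    [[3,127,258],0],
    [[3,127,258],0],
    [[3,127,258],0],
    [[3,127,258],0],
  ],
  grip=0.2,
)

```text
clock: 16.95
position: [0.5318, -0.295, 0.1116]
ee_rot: [-0.4, -0.582, -0.403, 0.582]
contact_force: [-0.6, 0.2, -0.1]
width: 0.068
```

```bash
python3 look.py small pics/f1.png
```

```text
small 0.92 [314.5 278.5] [223 174 194] [ 0.5551 -0.4001] 0.304
small 0.79 [258.9 192.1] [36 39 37] [ 0.5353 -0.2969] 0.942
small 0.57 [361.9 206. ] [ 71 192 187] [ 0.6173 -0.3422] 0.927
17.05 [ 0.53243192 -0.29483347  0.11253017] 0.06805590455327232
```

View pics/f1.png

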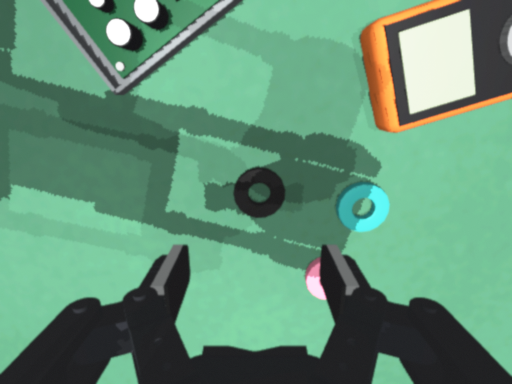

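```bash
python3 - <<'E'
from h import *
to([.5353,-.2969,-.0005])
E
```

```text
shift [113.    3.6   1. ] jaw yaw -20.7 tilt x [-0.0016  0.0015 -1.    ] turn None
```

Request:
step_arm(
  targets=[
    [[40,3.5,1],0],
    [[75,3.5,1],0],
    [[98,3.5,1],0],
    [[108,3.5,1],0],
    [[110,3.5,1],0],
    [[110,3.5,1],0],
    [[110,3.5,1],0],
  ],
)

```text
clock: 17.75
position: [0.537, -0.2993, 0.0048]
ee_rot: [0.403, 0.582, 0.401, -0.582]
contact_force: [0.3, -0.8, -0.5]
width: 0.0679
```

```bash
python3 look.py small pics/f2.png;python3 -c "
from h import *
to([.5353,-.2969,-.0005])"
```

```text
small 0.87 [416.8 268.5] [ 81 205 202] [ 0.6177 -0.3418] 0.873
small 0.77 [249.2 249.3] [37 38 37] [ 0.5351 -0.2971] 0.928
small 0.66 [384.1 369.9] [250 232 243] [ 0.5841 -0.4087] 0.13
17.85 [ 0.53680582 -0.29936545  0.00475433] 0.06810607947100858
shift [ 5.2 -2.3 -1.8] jaw yaw -20.8 tilt x [ 0.0023 -0.0017 -1.    ] turn None
```

View pics/f2.png

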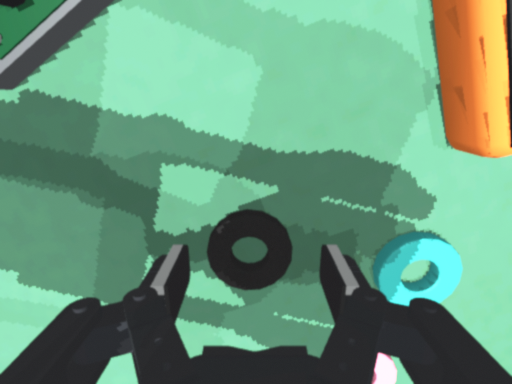

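Request:
step_arm(
  targets=[
    [[3,-2,-2],0],
    [[5,-2,-2],0],
    [[5,-2,-2],0],
  ],
)

```text
clock: 18.15
position: [0.5345, -0.296, -0.0019]
ee_rot: [-0.401, -0.582, -0.402, 0.582]
contact_force: [0.7, 0.4, -0.7]
width: 0.0682
```

Request:
step_arm(
  targets=[
    [[0,0,0],0],
    [[0,0,0],0],
    [[0,0,0],0],
    [[0,0,0],0],
    [[0,0,0],0],
    [[0,0,0],0],
    [[0,0,0],0],
    [[0,0,0],0],
  ],
  grip=1,
  grip_force=30,
)

```text
clock: 18.95
position: [0.5349, -0.2964, -0.0014]
ee_rot: [0.402, 0.582, 0.401, -0.582]
contact_force: [-0.9, 0.6, 5.3]
width: 0.044
```

```bash
python3 look.py small pics/f3.png;python3 -c "
from h import *
to([.507,-.010,.12])"
```

```text
small 0.94 [254.5 258.3] [37 38 38] [ 0.535 -0.297] 0.922
small 0.94 [430.2 277.2] [ 86 210 208] [ 0.6188 -0.3416] 0.85
small 0.93 [364.4 369.3] [223 166 189] [ 0.57   -0.3927] 0.181
19.05 [ 0.53490202 -0.29643867 -0.00140778] 0.04396235114684838
shift [-121.5 -127.8 -257.8] jaw yaw -20.8 tilt x [ 4.e-04 -4.e-04 -1.e+00] turn None
```

View pics/f3.png

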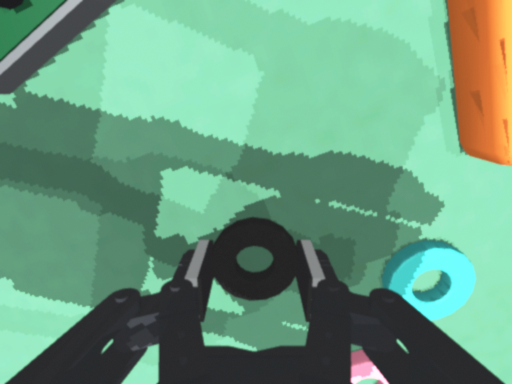

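Request:
step_arm(
  targets=[
    [[-30,0,0],0],
    [[-75,0,0],0],
    [[-115,-8,-16],0],
    [[-121,-28,-56],0],
    [[-121,-48,-97],0],
    [[-121,-68,-137],0],
    [[-121,-88,-177],0],
    [[-121,-106,-214],0],
    [[-121,-120,-242],0],
    [[-121,-128,-258],0],
    [[-121,-128,-258],0],
    [[-121,-128,-258],0],
    [[-121,-128,-258],0],
  ],
)

```text
clock: 20.35
position: [0.5071, -0.0105, 0.1191]
ee_rot: [-0.401, -0.582, -0.401, 0.582]
contact_force: [1.6, 0.8, 0.3]
width: 0.0437
```

```bash
python3 look.py small pics/f4.png .1215;python3 chk.py small pics/f4;python3 -c "
import cv2;cv2.imwrite('pics/f4z.png',cv2.resize(cv2.imread('pics/f4.png')[150:290,160:350],None,fx=4,fy=4,interpolation=cv2.INTER_CUBIC))"
```

```text
small 0.65 [254.5 258.5] [36 35 36] [ 0.5073 -0.0106] 0.907
small 0.48 [259.1 173.9] [56 52 50] [0.5255 0.0313] 0.265
20.45 [ 0.5070696  -0.01065201  0.1191231 ] 0.04378926954923346
20.5 [ 0.50701888 -0.01058465  0.11912876] 0.04413325280368154 [-0.30730198 -0.39445881 -0.81425869]
bolt top/foot px [[253.59510588 210.66815107]
 [253.6876739  187.69622077]]
```

View pics/f4z.png

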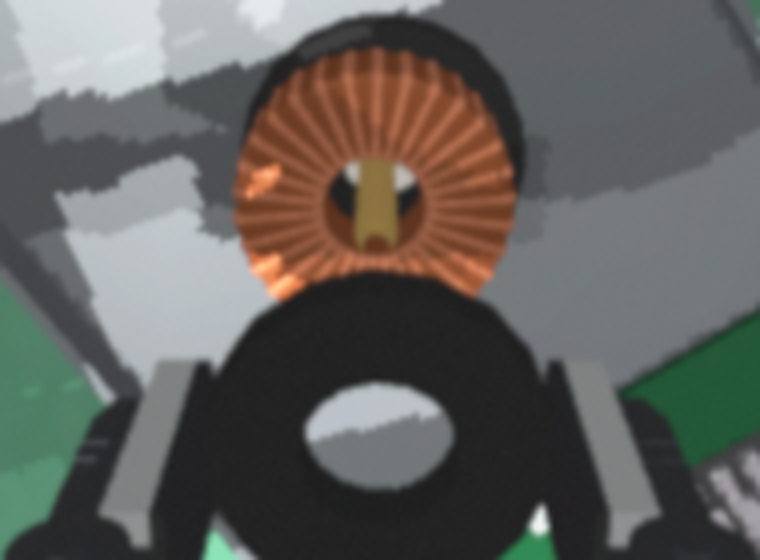

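Request:
step_arm(
  targets=[
    [[15,0,-0.4],0],
    [[30,0,-0.4],0],
    [[45,0,-0.4],0],
    [[60,0,-0.4],0],
    [[72,0,-0.4],0],
    [[80,0,-0.4],0],
    [[83,0,-0.4],0],
    [[84,0,-0.4],0],
    [[84,0,-0.4],0],
  ],
)

```text
clock: 21.45
position: [0.5074, -0.0093, 0.0356]
ee_rot: [0.402, 0.582, 0.401, -0.582]
contact_force: [-0.7, -0.6, -1.2]
width: 0.044
```

```bash
python3 chk.py small pics/f5
```

```text
21.5 [ 0.50744525 -0.00934406  0.03573417] 0.04393344498417958 [-0.48557076 -0.32237214  0.49504695]
bolt top/foot px [[253.7844861  279.23041024]
 [253.8012415  227.65276572]]
```

View pics/f5w.png

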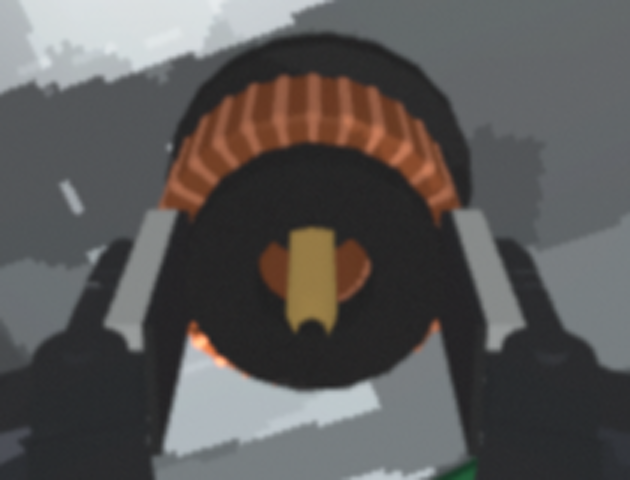

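View pics/f5s.png

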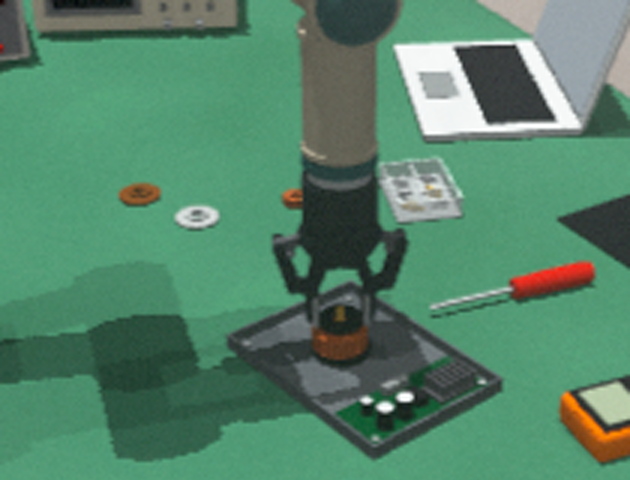

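Request:
step_arm(
  targets=[
    [[1,0,0],0],
    [[1.3,0,0],0],
    [[1.3,0,0],0],
  ],
)

```text
clock: 21.85
position: [0.507, -0.0092, 0.0341]
ee_rot: [0.402, 0.582, 0.401, -0.582]
contact_force: [0.5, 0.6, 0.2]
width: 0.0445
```

Request:
step_arm(
  targets=[
    [[0,0,0],0],
    [[0,0,0],0],
    [[0,0,0],0],
    [[0,0,0],0],
    [[0,0,0],0],
    [[0,0,0],0],
  ],
  grip=0.15,
)

```text
clock: 22.45
position: [0.507, -0.0092, 0.034]
ee_rot: [-0.401, -0.582, -0.401, 0.582]
contact_force: [0.2, -0.0, 0.4]
width: 0.0725
```

Request:
step_arm(
  targets=[
    [[-15,0,0],0],
    [[-45,0,0],0],
    [[-75,0,0],0],
    [[-80,0,0],0],
    [[-80,0,0],0],
  ],
)

```text
clock: 22.95
position: [0.5076, -0.0093, 0.1149]
ee_rot: [0.402, 0.583, 0.401, -0.582]
contact_force: [0.1, 0.5, -0.7]
width: 0.0728
```

```bash
python3 look.py small pics/f6.png 0.035; python3 - <<'E'
from h import *
to([.4703,.3233,.12],-20)
E
```

```text
small 0.86 [253.2 204.4] [40 35 34] [ 0.5071 -0.0096] 0.944
23.05 [ 0.50609948 -0.00910567  0.11307051] 0.07225033083074878
shift [  -6.8 -151.6 -298. ] jaw yaw -20.8 tilt x [-1.8e-03  2.0e-04 -1.0e+00] turn -0.8
```

View pics/f6.png

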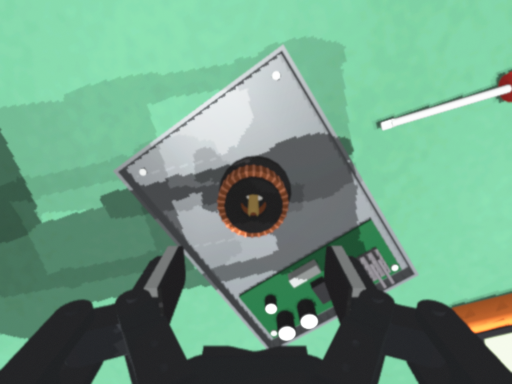

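Request:
step_arm(
  targets=[
    [[-5,-20,-40],0],
    [[-5,-42,-82],0],
    [[-5,-63,-124],0],
    [[-5,-84,-166],0],
    [[-5,-105,-207],0],
    [[-5,-126,-248],0],
    [[-5,-143,-282],0],
    [[-5,-151,-298],0],
    [[-5,-151,-298],0],
    [[-5,-151,-298],0],
    [[-5,-151,-298],0],
  ],
)

```text
clock: 24.15
position: [0.4716, 0.3212, 0.1184]
ee_rot: [-0.401, -0.582, -0.401, 0.583]
contact_force: [-0.4, -0.3, 1.1]
width: 0.0725
```

```bash
python3 look.py cap pics/g1.png
```

```text
cap 0.81 [166.4 111.3] [200 142 100] [0.4266 0.4104] 0.941
cap 0.6 [253.  185.3] [145 148 147] [0.4715 0.3236] 0.932
24.25 [0.47198807 0.3213973  0.11881401] 0.07256715591683198
```

View pics/g1.png

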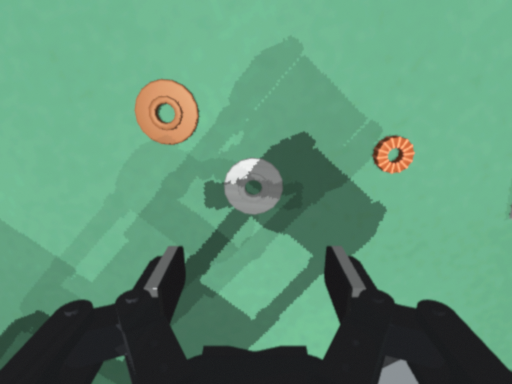

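```bash
python3 - <<'E'
from h import *
to([.4713,.3235,.003])
E
```

```text
shift [115.8  -1.4  -1.8] jaw yaw -20.9 tilt x [-4.e-04 -8.e-04 -1.e+00] turn None
```

Request:
step_arm(
  targets=[
    [[40,-1.5,-2],0],
    [[75,-1.5,-2],0],
    [[100,-1.5,-2],0],
    [[108,-1.5,-2],0],
    [[110,-1.5,-2],0],
    [[110,-1.5,-2],0],
  ],
)

```text
clock: 24.85
position: [0.472, 0.3253, 0.0098]
ee_rot: [0.401, 0.583, 0.401, -0.582]
contact_force: [0.9, 0.3, 0.2]
width: 0.0727
```

```bash
python3 look.py cap pics/g2.png;python3 -c "
from h import *
to([.4713,.3235,.003])"
```

```text
cap 0.84 [107.2 130.2] [197 135  90] [0.4263 0.4103] 0.942
cap 0.62 [253.8 247.5] [121 124 123] [0.4711 0.3232] 0.941
24.95 [0.47227829 0.32576335 0.01041698] 0.07245633826428304
shift [ 7.4 -0.1  2.5] jaw yaw -20.8 tilt x [ 0.0026  0.0013 -1.    ] turn None
```

View pics/g2.png

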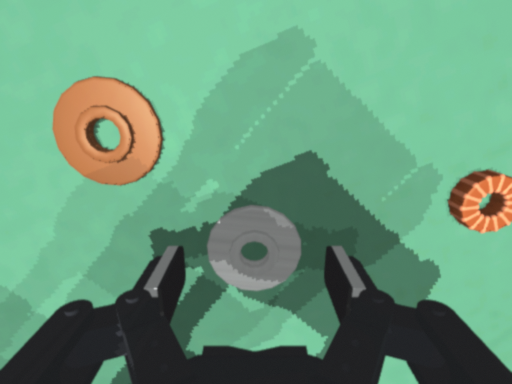

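The steel (grey) plate with its collar up sits between the jaws at (254,248); the brown decoy is at (107,130). Next I probe downward with nearly closed fingers.

Request:
step_arm(
  targets=[
    [[4,0,1.8],0],
    [[7,0,1.8],0],
    [[7,0,1.8],0],
    [[7,0,1.8],0],
    [[7,0,1.8],0],
  ],
  grip=0.28,
)

```text
clock: 25.45
position: [0.4705, 0.3238, 0.002]
ee_rot: [0.401, 0.582, 0.401, -0.582]
contact_force: [-0.3, -0.3, -0.4]
width: 0.0615
```

Request:
step_arm(
  targets=[
    [[1.5,0,0],0],
    [[3,0,0],0],
    [[4,0,0],0],
    [[4,0,0],0],
    [[4,0,0],0],
  ],
)

```text
clock: 25.95
position: [0.4704, 0.3236, -0.0021]
ee_rot: [-0.401, -0.582, -0.401, 0.582]
contact_force: [0.2, 0.4, -0.7]
width: 0.061
```

Request:
step_arm(
  targets=[
    [[0.7,0,0],0],
    [[1.4,0,0],0],
    [[2,0,0],0],
    [[2,0,0],0],
  ],
)

```text
clock: 26.35
position: [0.4704, 0.3236, -0.0041]
ee_rot: [-0.401, -0.582, -0.401, 0.582]
contact_force: [0.9, 0.2, 0.1]
width: 0.0615
```

Request:
step_arm(
  targets=[
    [[0.7,0,0],0],
    [[1.4,0,0],0],
    [[1.4,0,0],0],
  ],
)

```text
clock: 26.65
position: [0.4705, 0.3237, -0.0054]
ee_rot: [0.401, 0.582, 0.401, -0.582]
contact_force: [-0.5, 0.9, 0.3]
width: 0.0612
```

Request:
step_arm(
  targets=[
    [[0.7,0,0],0],
    [[1.4,0,0],0],
    [[1.4,0,0],0],
  ],
)

```text
clock: 26.95
position: [0.4705, 0.3237, -0.0054]
ee_rot: [0.401, 0.582, 0.401, -0.582]
contact_force: [-1.2, -0.9, 10.5]
width: 0.0614
```

Contact at −5.4 mm, so the fingertip offset model holds. Raise so the tips are about 1 mm above the table when closed, then grip.

Request:
step_arm(
  targets=[
    [[-4,0,0],0],
    [[-4,0,0],0],
    [[-4,0,0],0],
  ],
)

```text
clock: 27.25
position: [0.4705, 0.3237, -0.003]
ee_rot: [0.401, 0.582, 0.401, -0.582]
contact_force: [-0.3, 0.9, 0.5]
width: 0.0611
```

Request:
step_arm(
  targets=[
    [[0,0,0],0],
    [[0,0,0],0],
    [[0,0,0],0],
    [[0,0,0],0],
    [[0,0,0],0],
    [[0,0,0],0],
  ],
  grip=1,
  grip_force=50,
)

```text
clock: 27.85
position: [0.4704, 0.3236, -0.0023]
ee_rot: [-0.401, -0.582, -0.401, 0.582]
contact_force: [-0.9, -1.3, 7.1]
width: 0.0501
```

```bash
python3 look.py cap pics/g3.png;python3 -c "
from h import *
to([.507,-.010,.13])"
```

```text
cap 0.83 [ 96.  127.9] [197 134  89] [0.4263 0.4103] 0.945
cap 0.55 [254.5 254.7] [121 123 122] [0.4707 0.3235] 0.934
27.95 [ 0.47042916  0.32361063 -0.00231241] 0.050401114709496285
shift [-132.3  152.8  298.8] jaw yaw -20.8 tilt x [-0.e+00 -2.e-04 -1.e+00] turn None
```

View pics/g3.png

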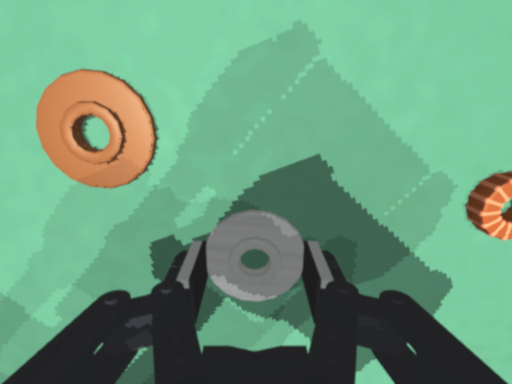

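Request:
step_arm(
  targets=[
    [[-5,0,0],0],
    [[-15,0,0],0],
    [[-30,0,0],0],
    [[-40,0,0],0],
    [[-40,0,0],0],
  ],
)

```text
clock: 28.45
position: [0.4716, 0.3244, 0.0389]
ee_rot: [0.402, 0.583, 0.401, -0.581]
contact_force: [-0.0, -0.2, -0.5]
width: 0.0506
```

```bash
python3 look.py cap pics/g4.png .04;python3 - <<'E'
from h import *
q=manip.get_image("side");cv2.imwrite("pics/g4s.png",cv2.resize(q["image"][120:220,130:280],None,fx=5,fy=5,interpolation=cv2.INTER_CUBIC)[:,:,::-1])
im=cv2.imread("pics/g4.png")[180:330,150:360];cv2.imwrite("pics/g4z.png",cv2.resize(im,None,fx=3.5,fy=3.5,interpolation=cv2.INTER_CUBIC))
E
```

```text
cap 0.69 [254.8 254.7] [118 120 119] [0.4718 0.3235] 0.936
cap 0.67 [130.7 123.2] [202 141  96] [0.4429 0.4073] 0.575
28.55 [0.47043819 0.32368229 0.03733847] 0.050539210294427844
```

View pics/g4z.png

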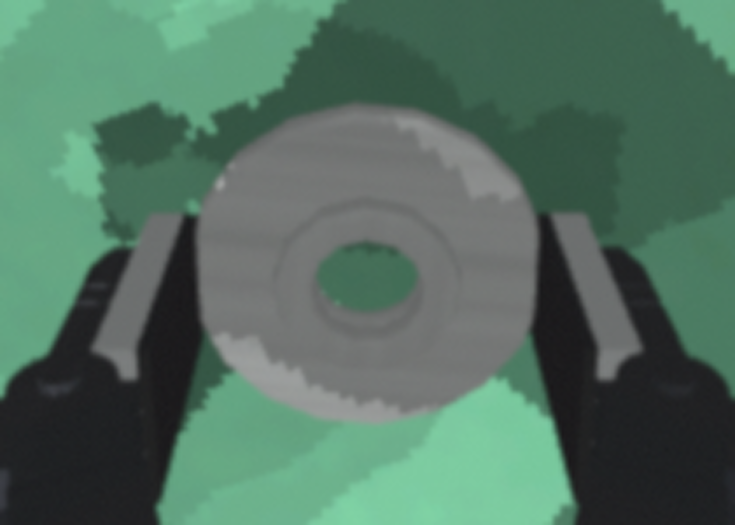

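View pics/g4s.png

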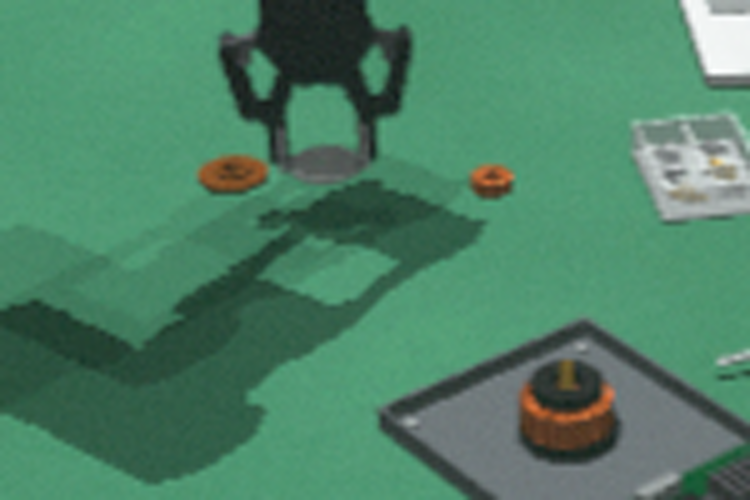

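```bash
python3 -c "
from h import *
to([.507,-.010,.12])"
```

```text
shift [-83.  153.  298.6] jaw yaw -20.8 tilt x [-6.e-04 -4.e-04 -1.e+00] turn None
```

Request:
step_arm(
  targets=[
    [[-25,0,0],0],
    [[-60,5,10],0],
    [[-83,20,38],0],
    [[-83,38,74],0],
    [[-83,56,110],0],
    [[-83,74,146],0],
    [[-83,92,182],0],
    [[-83,110,217],0],
    [[-83,127,250],0],
    [[-83,142,278],0],
    [[-83,151,295],0],
    [[-83,153,299],0],
    [[-83,153,299],0],
    [[-83,153,299],0],
    [[-83,153,299],0],
  ],
)

```text
clock: 30.1
position: [0.5068, -0.009, 0.12]
ee_rot: [-0.402, -0.582, -0.402, 0.582]
contact_force: [0.6, 0.5, -0.7]
width: 0.0504
```

```bash
python3 look.py cap pics/g5.png .121;python3 chk.py cap pics/g5;python3 -c "
import cv2;cv2.imwrite('pics/g5z.png',cv2.resize(cv2.imread('pics/g5.png')[150:290,160:350],None,fx=4,fy=4,interpolation=cv2.INTER_CUBIC))"
```

```text
cap 0.61 [254.8 254.4] [128 130 129] [ 0.507  -0.0098] 0.933
30.2 [ 0.50698135 -0.00915401  0.12015788] 0.05012792064515687
30.25 [ 0.50704813 -0.00928291  0.12019905] 0.05027062436442938 [-0.31819149 -0.02900243 -0.73841332]
bolt top/foot px [[254.45828714 211.90059207]
 [254.39700494 188.82947903]]
```

View pics/g5z.png

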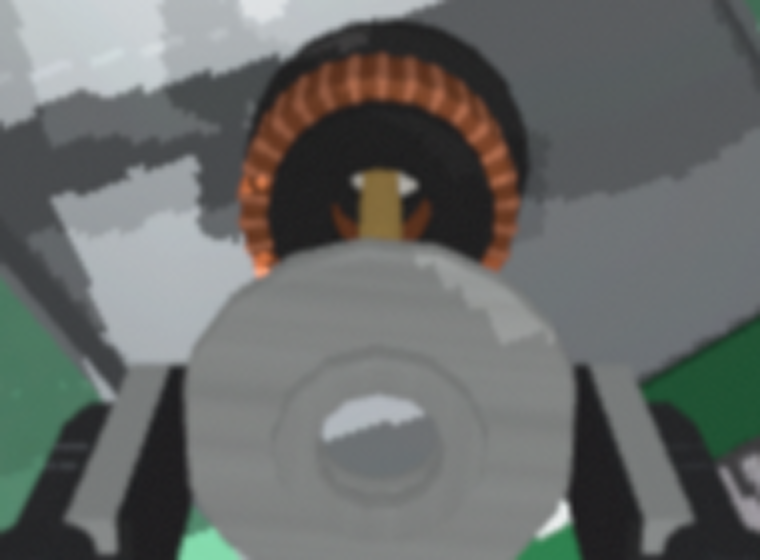

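Request:
step_arm(
  targets=[
    [[15,0.3,0],0],
    [[30,0.3,0],0],
    [[45,0.3,0],0],
    [[53,0.3,0],0],
    [[55,0.3,0],0],
    [[55,0.3,0],0],
  ],
)

```text
clock: 30.9
position: [0.5076, -0.0102, 0.0652]
ee_rot: [-0.401, -0.582, -0.401, 0.582]
contact_force: [-0.3, 0.1, -0.4]
width: 0.0503
```

```bash
python3 look.py cap pics/g6.png .0665;python3 chk.py cap pics/g6
```

```text
cap 0.82 [254.5 254.7] [134 136 135] [ 0.5076 -0.0109] 0.951
31.0 [ 0.50805845 -0.01030768  0.0657913 ] 0.0505673144397943
31.05 [ 0.50805738 -0.01034042  0.0658292 ] 0.05026356411229957 [-0.62596842 -0.06853326 -1.08352364]
bolt top/foot px [[252.0445405  246.69056723]
 [252.44199359 209.7141323 ]]
```

View pics/g6w.png

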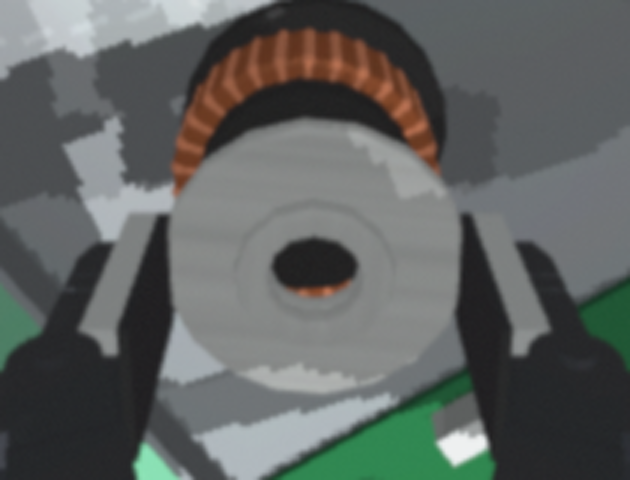

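View pics/g6s.png

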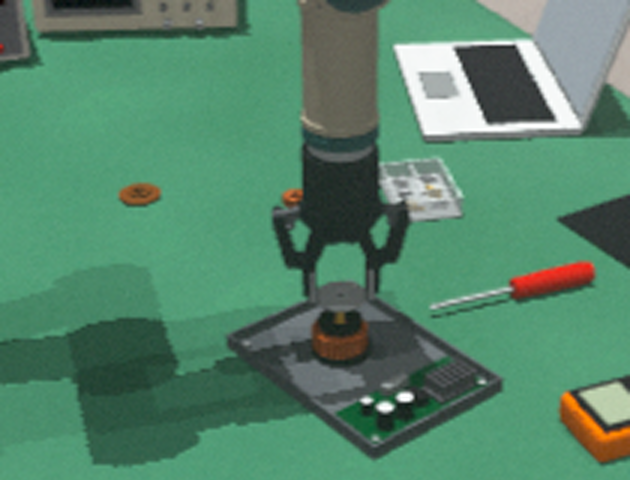

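Request:
step_arm(
  targets=[
    [[0,-1,-0.6],0],
    [[1,-1,-0.6],0],
    [[4,-1,-0.6],0],
    [[7,-1,-0.6],0],
    [[10,-1,-0.6],0],
    [[10,-1,-0.6],0],
  ],
)

```text
clock: 31.7
position: [0.5063, -0.0093, 0.0546]
ee_rot: [-0.401, -0.582, -0.402, 0.582]
contact_force: [-0.1, -0.0, -1.2]
width: 0.0502
```

```bash
python3 chk.py cap pics/g7
```

```text
31.75 [ 0.50641009 -0.00929623  0.05477572] 0.05007435496893395 [-0.19555134  0.23043292 -0.8899091 ]
bolt top/foot px [[255.73302955 257.48022689]
 [255.40795738 215.83937942]]
```

View pics/g7w.png

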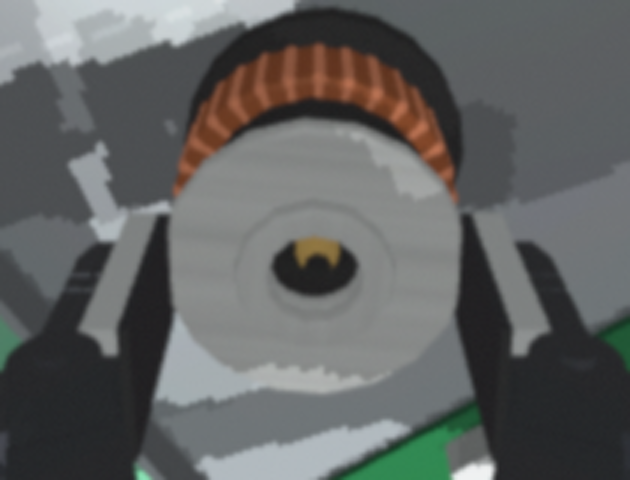

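Request:
step_arm(
  targets=[
    [[2,0,0],0],
    [[4,0,0],0],
    [[6,0,0],0],
    [[8,0,0],0],
    [[9.5,0,0],0],
    [[10.5,0,0],0],
    [[10.5,0,0],0],
  ],
)

```text
clock: 32.5
position: [0.5066, -0.0094, 0.0445]
ee_rot: [-0.401, -0.582, -0.401, 0.582]
contact_force: [0.4, 0.8, -0.9]
width: 0.0504
```

```bash
python3 chk.py cap pics/g8
```

```text
32.55 [ 0.50671048 -0.00934273  0.0446057 ] 0.05033875365949011 [ 0.00717454 -0.64358176 -0.23443145]
bolt top/foot px [[255.13561064 268.15225942]
 [254.87575871 221.68952136]]
```

View pics/g8w.png

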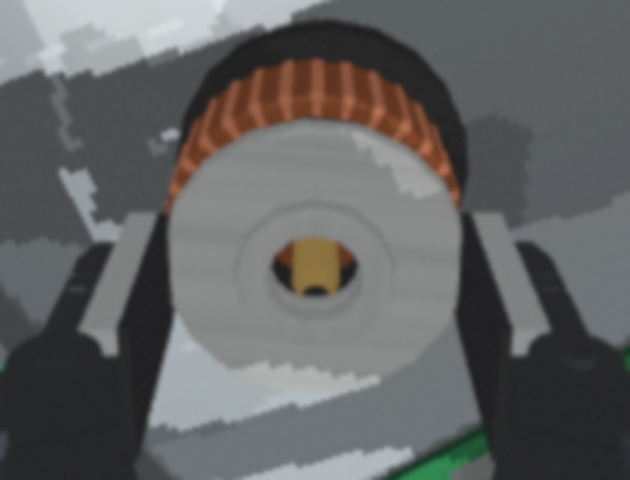

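Threaded and centred. Lower the last bit until contact.

Request:
step_arm(
  targets=[
    [[0.7,0,0],0],
    [[1.3,0,0],0],
    [[1.3,0,0],0],
  ],
)

```text
clock: 32.9
position: [0.5067, -0.0094, 0.0433]
ee_rot: [-0.401, -0.582, -0.401, 0.582]
contact_force: [-0.7, 0.3, -0.8]
width: 0.0501
```

Request:
step_arm(
  targets=[
    [[0,0,0],0],
    [[0,0,0],0],
    [[0,0,0],0],
    [[0,0,0],0],
    [[0,0,0],0],
    [[0,0,0],0],
  ],
  grip=0.1,
)

```text
clock: 33.5
position: [0.5067, -0.0094, 0.0434]
ee_rot: [0.401, 0.582, 0.401, -0.582]
contact_force: [0.7, -0.3, 0.1]
width: 0.0767
```

Request:
step_arm(
  targets=[
    [[-10,0,0],0],
    [[-35,0,0],0],
    [[-75,0,0],0],
    [[-90,0,0],0],
    [[-90,0,0],0],
    [[-90,0,0],0],
    [[-90,0,0],0],
  ],
)

```text
clock: 34.2
position: [0.5056, -0.0092, 0.1323]
ee_rot: [-0.401, -0.581, -0.402, 0.583]
contact_force: [0.6, 0.0, 0.2]
width: 0.0769
```

```bash
python3 look.py cap pics/g9.png .045;python3 chk.py cap pics/g9; python3 -c "
from h import *
q=manip.get_image('side');cv2.imwrite('pics/g9sz.png',cv2.resize(q['image'][150:250,190:320],None,fx=6,fy=6,interpolation=cv2.INTER_CUBIC)[:,:,::-1])
im=cv2.imread('pics/g9.png')[150:270,170:340];cv2.imwrite('pics/g9z.png',cv2.resize(im,None,fx=4.5,fy=4.5,interpolation=cv2.INTER_CUBIC))
"
```

```text
cap 0.91 [256.1 198.4] [131 133 132] [ 0.5072 -0.0092] 0.928
34.3 [ 0.50575674 -0.00921335  0.1320771 ] 0.07665660328025262
34.35 [ 0.50591728 -0.00924499  0.13222715] 0.07693657502626992 [ 0.33456502  0.35831609 -0.08699509]
bolt top/foot px [[256.13104018 205.49083433]
 [255.90459566 184.50282415]]
```

View pics/g9z.png

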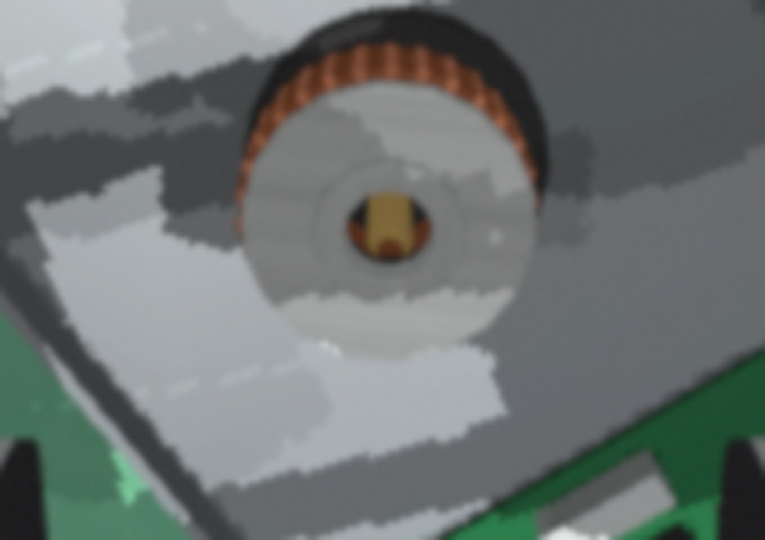

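View pics/g9sz.png

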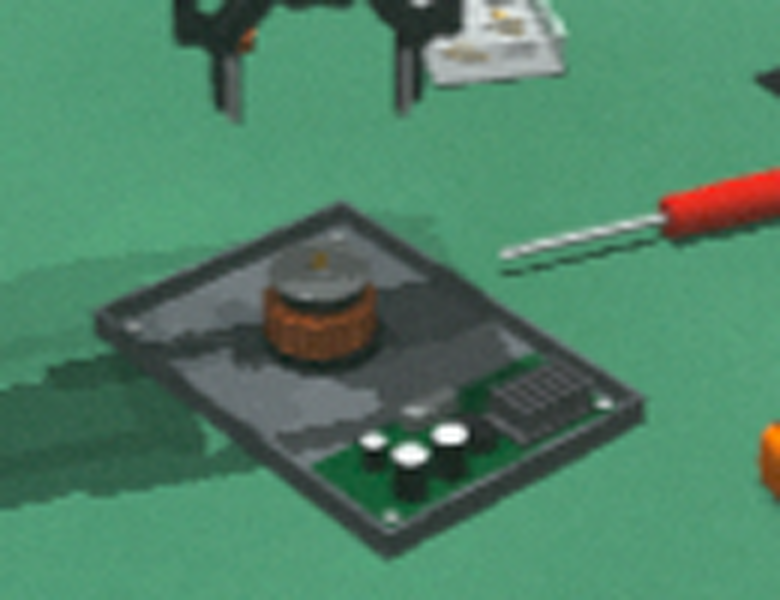

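The stack is complete and flat, the bolt stands centred in the cap's collar, and the gripper is clear. Handing in.

```bash
python3 -c "
from rig import manip
print(manip.sign_off())"
```

```text
the job is handed in; nothing more can be done
None
```

The four parts are threaded over the bolt in order: large pad, transformer, small pad, then the steel cap with its collar up. I handed the job in at about 34 s of the allowed 104 s; no verdict was reported.

- **Last wrist picture:** the cap centre measured (0.507, −0.009) against the bolt at (0.507, −0.010). The small pad and transformer measured within about 2 mm of the bolt, and the large pad within 2–3 mm, each just after I let it go.
- **Last side picture:** the stack looks flat, with the gripper about 90 mm above it and touching nothing. Stack heights and tilt were judged only from the pictures.
- **Transformer:** it was lowered onto the large pad until contact showed in the force reading, then let go.
- **Leave-alone items:** I steered clear of the choke, multimeter, screw box, screwdriver and the pink, turquoise and brown look-alikes. I did not measure any of them again at the end.
- **Odd readings:** the cap closed at a finger opening of 50 mm instead of about 52 mm. It was still held flat and seated normally. The top camera put the bolt about 3 mm short of the wrist camera's value, and I used the wrist value.

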